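Clear the chopping board

ROBOT

A 7-joint arm with a two-finger parallel gripper is mounted at the origin on the work surface. World frame = base frame: x ahead of the robot, y to its left, z up, the work surface at z = 0. Lengths are in m, angles in rad, forces in N, time in s.
With the tool pointing down it reaches from about 0.4 to 0.85 m from the base axis. Payload 10.4 kg.
Tool frame: the origin (TCP) lies between the finger pads; the fingertips stand 11 mm ahead of it and the grasp point (between the pads) lies 8 mm behind it (r.tcp_to_tips is the distance from the TCP to the fingertips, in m); z points along the fingers, y is the line along which they close (so a half turn about z gives the same grasp; the last joint's range is limited). The gripper opens to 87 mm and grips with 3 to 60 N. Pads are 19 mm wide; open, the fingers measure 117 mm over their backs; the gripper's body (75 mm by 190 mm) begins 51 mm behind the grasp point.
Start: joints at [-1.189, 0.332, -0.065, 1.46, 0.022, 1.35, -0.088], TCP at [0.246, 0.575, 0.234] pointing down, gripper open.
Joint ranges: [-2.6, 2.6], [-0.5, 2.12], [-1.47, 1.34], [0.16, 2.42], [-1.27, 4.41], [0.06, 2.06], [-2.6, 2.6]. Speed limits (rad/s): [2.22, 2.22, 2.79, 2.79, 3.14, 3.14, 3.14].

INTERFACE

Orientations are given as a unit quaternion [x, y, z, w].
In Python, from bench import r gives the robot as it stands. The module is installed in compiled form; this text tells all that it offers.
- The arm moves only by the shell command python3 -m crank 'ROWS' [FORCE]. ROWS is JSON, a list of rows, each an object of numbers: "claw": the closure, from -1 (fully open) to 1 (shut); "dx", "dy", "dz": the shift along the tool's x, y, z each as a share of 3 cm, from -1 to 1; "ax", "ay", "az": the turn, a rotation vector about the tool's x, y, z each as a share of 6 degrees, from -1 to 1. A call has 1 to 8 rows; each row shifts and turns the commanded pose from where the row before left it, along the tool's axes as they then stand; what a row does not reach is not made up. A row lasts 1/12 s, in which the tool goes at most 41.7 mm and 7.16 degrees, less where a joint would pass 70% of its speed; a pose out of reach is approached as far as the arm can. A call with a number of a shift or a turn outside -1 to 1 is refused whole. A call with a gripper value outside its range is refused whole. The fingers move at their own pace and stop on an object; FORCE is the grip in N (left out, the last holds). Time passes only in rows, so rows that do not move let the fingers close. It gives the time, the measured TCP pose, the force, the opening and the grip force at its end, in the units of the state.
- r.read_state(): the state, without advancing time (a new reading comes with each control period).
- r.camera(name): name is "side" or "top" or "wrist"; returns a dict with "color" (420x560x3 uint8, red, green, blue), "mtx" (3x3 intrinsics, pixels), "R" (3x3) and "t" (3): a world point X has camera coordinates R X + t; the wrist camera has in their place "hand_eye" (4x4, takes a point from camera to tool coordinates, whose origin is the TCP and whose axes are the flange's). Camera axes: x right, y down, z forward; pixel columns grow to the right and rows downward; lengths in m; the calibration is good to about 2 mm. A picture is of the moment at which its call begins: read the wrist's pose just before it. There is no depth.
- r.close_job(): hands the job in; it is judged then, once.
The state is a dict: "time": time; "joint_positions": joint angles; "joint_vel": joint speeds; "joint_torque": joint torques, N m; "ee_pos": TCP position; "eef_rot": TCP orientation; "ft_force": force on the tool from outside, world axes, zero at the start; "torque": the same for the moment, N m; "width": finger opening in m; "grip_force": force on a finger pad.
Only numpy, scipy, OpenCV 4.12 (cv2) and the standard library are available. Lean on these libraries where they do the work, as an engineer would, in place of code of your own. Each camera call takes 0.05 s, during which the arm holds its last target. There are 200 camera calls.

TASK

Clear the chopping board: stand both carrot chunks upright in the steel tray that already holds carrots and the purple sweet-potato chunk upright in the steel tray that holds sweet potato, put the carrot top in the white scraps bowl, and lay the peeler flat and lengthwise beside the fork in the blue tool tray. Each chunk stands on the floor of its tray, not on other pieces; leave the knife lying where it is.

Things in the scene. Friction and masses are not known exactly. Their poses are not given: they have to be found in the camera images.
- carrot_thick_center (a point): thick orange carrot chunk, a cylinder 42 mm in diameter and 36 mm high, about 50 g, standing on its cut face on the cream chopping board (15 mm thick). The point is its centre, 18 mm above its underside; z is its axis.
- carrot_slim_center (a point): slim orange carrot chunk, a cylinder 32 mm in diameter and 44 mm high, about 36 g, standing on the chopping board. The point is its centre, 22 mm above its underside; z is its axis.
- sweet_chunk_center (a point): sweet-potato chunk with dark purple skin and pale yellow cut faces, a cylinder 46 mm in diameter and 40 mm high, about 67 g, standing on the chopping board. The point is its centre, 20 mm above its underside; z is its axis.
- carrot_top_center (a point): carrot top (cut-off crown): orange, 36 mm in diameter and 26 mm high, rounding in over the upper 8 mm, with a small tuft of green stubs 16 mm higher in the middle (nothing to bump into), about 25 g; stands on the chopping board. The point is the centre of the orange part, 13 mm above its underside.
- peeler_center (a point): Y-shaped dark green peeler with steel blade, about 60 g, lying flat on the board nearest the robot; 150 mm long, 14 mm thick. The point is where to grip the handle, 7 mm above its underside; x runs along the handle to the head. Handle 20 mm wide, from 65 mm behind the point to 24 mm ahead; from there to 85 mm ahead the head, 53 mm wide.
- carrot_tray: open steel prep tray, 190 (its x) x 135 (its y) x 35 mm high with a 5 mm rolled rim; walls and floor 3 mm thick. Fixed. Origin: middle of its underside; z up; +x about to the robot's left. The one with carrots: two orange chunks 42 mm high stand in it (fixed), side by side across its -x end, as far as x = -47 mm; the floor from there to the +x wall is free.
- sweet_tray: open steel prep tray, 190 (its x) x 135 (its y) x 35 mm high with a 5 mm rolled rim; walls and floor 3 mm thick. Fixed. Origin: middle of its underside; z up; +x about to the robot's left. The one with sweet potato: two purple-skinned chunks 40 mm high stand in it (fixed), side by side across its -x end, as far as x = -45 mm; the floor from there to the +x wall is free.
- scraps_bowl: white round bowl for scraps, 150 mm across the rim, 100 mm across the foot, 50 mm high, wall 3 mm; inner floor 5 mm above the origin, flat and 90 mm across, with a few thin orange trimmings (only seen). Fixed. Origin: middle of its underside.
- tool_tray: open blue plastic tool tray, 220 (its x) x 120 (its y) x 26 mm high, walls and floor 4 mm thick. A flat steel fork lies along it (fixed) by its -y wall, from y = -52 to -32 mm, its top 7 mm above the origin; the rest is free. Fixed. Origin: middle of its underside; z up; +x about to the robot's left.
- knife: kitchen knife with black handle, about 290 mm long and 18 mm high, lying on the worktop just beyond the board's far edge, across the robot's view; not to be moved. The point is near the middle of its length, on its underside. A whole carrot lies beyond it; a whole sweet potato, 50 mm high, lies between board and robot.

How it is judged:
At the end, for the whole second after the job is handed in: Carrot and sweet-potato chunks stand (tilt under 14 deg) on their own trays' floors (-6/+8 mm); carrot top in the bowl, within 52 mm of its axis and 5-40 mm up; peeler flat (7 deg) on the tool tray floor beside the fork, along it to 20 deg, point within 60 mm lengthwise, y -25 to 50 mm; all at rest (x of carrot_thick_center in the frame of carrot_tray between -0.09 and 0.09 m and y of carrot_thick_center in the frame of carrot_tray between -0.063 and 0.063 m and z of carrot_thick_center in the frame of carrot_tray between 0.015 and 0.029 m and angle between each of carrot_thick_center, carrot_slim_center, sweet_chunk_center's own z axis and vertical below 0.25 rad and x of carrot_slim_center in the frame of carrot_tray between -0.09 and 0.09 m and y of carrot_slim_center in the frame of carrot_tray between -0.063 and 0.063 m and z of carrot_slim_center in the frame of carrot_tray between 0.019 and 0.033 m and x of sweet_chunk_center in the frame of sweet_tray between -0.09 and 0.09 m and y of sweet_chunk_center in the frame of sweet_tray between -0.063 and 0.063 m and z of sweet_chunk_center in the frame of sweet_tray between 0.017 and 0.031 m and horizontal distance between carrot_top_center and scraps_bowl below 0.052 m and z of carrot_top_center in the frame of scraps_bowl between 0.005 and 0.04 m and x of peeler_center in the frame of tool_tray between -0.06 and 0.06 m and y of peeler_center in the frame of tool_tray between -0.025 and 0.05 m and z of peeler_center in the frame of tool_tray between 0.006 and 0.016 m and angle between the x axis of peeler_center and the x axis of tool_tray, either way round below 0.35 rad and angle between peeler_center's own z axis and vertical below 0.12 rad and linear speed of each of carrot_thick, carrot_slim, sweet_chunk, carrot_top, peeler below 0.02 m/s); the robot touches nothing.
It fails at once if the knife is shoved by more than 20 mm (distance of knife from where it was at the start of the episode above 0.02 m).
It also fails if it takes over 120 s, if anything falls off the work surface, if the arm or the gripper's body presses on something with over 40 N, if the wrist force passes 120 N, or if a joint passes its speed limit or range.

## Working session

There is one attempt and no reset: what is moved stays moved. The work goes in short steps, Python scripts to look and compute and a shell command to move; the robot and the scene stay as the last step left them, time stands still between calls to the robot, and variables do not carry over. Pictures are saved under pics/ and viewed, at most 14 in all, crops included, and the job is handed in when it is done.

```bash
mkdir -p pics; python3 - <<'E'
from bench import r
import cv2
s=r.read_state();print(s)
for n in ("top","side"):
    c=r.camera(n);cv2.imwrite(f"pics/{n}0.png",cv2.resize(c["color"][:,:,::-1],(800,600),interpolation=cv2.INTER_CUBIC))
    print(n,c["mtx"],c["R"],c["t"])
E
```

```text
{'time': 0.0, 'joint_positions': array([-1.18858395,  0.3328925 , -0.06472742,  1.460972  ,  0.02159283,
        1.34987602, -0.08846719]), 'joint_vel': array([-2.67649297e-06,  1.30424278e-03, -1.03930705e-03,  2.45210426e-04,
        2.65953899e-04, -1.07387595e-03,  1.11649868e-03]), 'joint_torque': array([-1.73643716e-04, -6.23262691e+01,  2.43955327e-02, -3.89893842e+01,
       -6.13750750e-02,  3.98726016e-02,  1.40247043e-04]), 'ee_pos': array([0.24599217, 0.57414141, 0.23272645]), 'eef_rot': array([ 2.00988337e-01,  9.79593365e-01, -7.16144152e-04, -1.20790382e-04]), 'ft_force': array([-0.54656471,  0.02142334,  0.11300319]), 'torque': array([ 0.04356601,  0.01151311, -0.06012626]), 'grip_force': 0.0, 'width': 0.08713292662007337}
top [[443.16379761   0.         273.52094108]
 [  0.         443.16379761 199.02858378]
 [  0.           0.           1.        ]] [[-0.02062115 -0.99941613 -0.02724268]
 [-0.99836352  0.02203785 -0.05276952]
 [ 0.05333908  0.02610993 -0.99823505]] [0.03317116 0.56218514 0.90908908]
side [[542.12744598   0.         281.57896672]
 [  0.         542.12744598 207.26752233]
 [  0.           0.           1.        ]] [[ 8.16955259e-01 -5.76700840e-01  4.95247768e-04]
 [-3.93288152e-01 -5.57760251e-01 -7.30908976e-01]
 [ 4.21792050e-01  5.96925157e-01 -6.82474778e-01]] [-0.47921641  0.27956064  0.92205258]
```

View pics/top0.png

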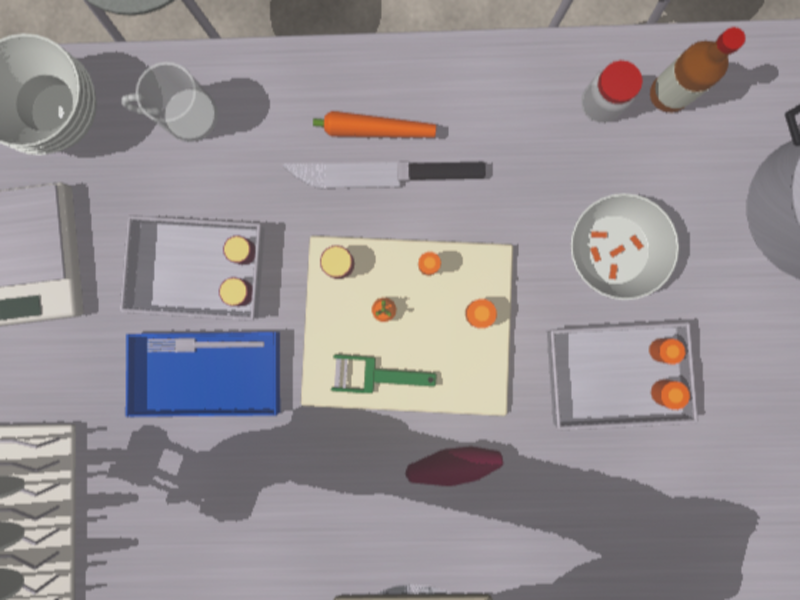

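View pics/side0.png

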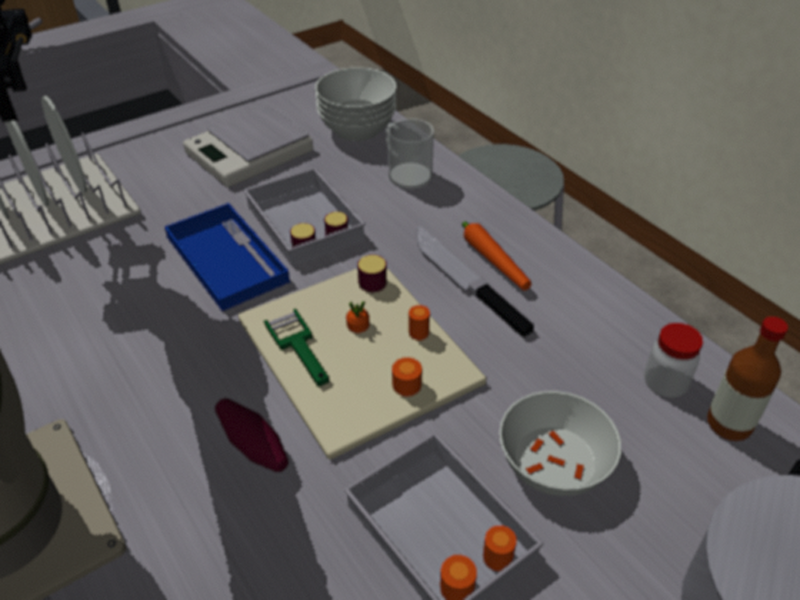

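The top view (800×600) shows the sweet chunk at (337,262), slim carrot (430,263), thick carrot (481,314), carrot top (384,309) and the peeler handle end at (436,379) with its head at left. The sweet tray is centred near (192,267), tool tray (203,373), carrot tray (625,373) and bowl (625,246). The side view agrees with this.

```bash
cat > h.py <<'E'
from bench import r
import numpy as np, cv2
from scipy.optimize import least_squares
def proj(c,P): 
    q=(c["R"]@np.atleast_2d(P).T).T+c["t"]; q=q@c["mtx"].T; return q[:,:2]/q[:,2:]
def back(c,uv,z):
    d=np.linalg.inv(c["mtx"])@[*uv,1]; d=c["R"].T@d; o=-c["R"].T@c["t"]; return o+d*(z-o[2])/d[2]
def cyl(x,y,z0,d,h):
    a=np.linspace(0,2*np.pi,60); X=x+d/2*np.cos(a);Y=y+d/2*np.sin(a)
    return np.vstack([np.c_[X,Y,0*a+z0],np.c_[X,Y,0*a+z0+h]])
def hullc(c,P):
    m=cv2.moments(cv2.convexHull(proj(c,P).astype(np.float32)));return np.array([m["m10"],m["m01"]])/m["m00"]
def masks(img):
    hsv=cv2.cvtColor(img,cv2.COLOR_RGB2HSV); return hsv
def blob(m,uv,rad=40):
    n,l,s,ce=cv2.connectedComponentsWithStats(m.astype(np.uint8))
    k=1+np.argmin([np.hypot(*(ce[i]-uv))+(1e3 if s[i][4]<40 else 0) for i in range(1,n)]); return ce[k],s[k][4],l==k
E
python3 - <<'E'
from h import *
cs={n:r.camera(n) for n in("top","side")}
F=1/1.42857
T={"thick":(.042,.036,(481,314),(407,377)),"slim":(.032,.044,(430,263),(419,322)),"sweet":(.046,.040,(337,262),(372,273)),"ctop":(.036,.026,(384,309),(358,320))}
for k,(d,h,*px) in T.items():
    obs=[]
    for (n,c),uv in zip(cs.items(),px):
        H=masks(c["color"]).astype(int); I=c["color"].astype(int)
        if k=="sweet":
            # pale face of top circle differs from cream board by saturation; purple skin dark
            m=(H[...,1]>85)&((H[...,0]<32)|(H[...,0]>140))
        else: m=(H[...,0]<15)&(H[...,1]>150)
        ce,a,_=blob(m,np.array(uv)*F); obs.append(ce)
        e=lambda p:hullc(c,cyl(*p,.015,d,h))-ce
        p=least_squares(e,[.6,0]).x
        print(k,n,ce.round(1),a,cv2.contourArea(cv2.convexHull(proj(c,cyl(*p,.015,d,h)).astype(np.float32))),p.round(4))
c=cs["top"]
H=masks(c["color"]).astype(int)
ce,a,m=blob((H[...,0]>50)&(H[...,0]<85)&(H[...,1]>120),np.array((385,377))*F)
P=np.array([back(c,(u,v),.024)[:2] for v,u in np.argwhere(m)])
ys=P[:,1];tail=P[ys<ys.min()+.065]
print("peeler",a,P.min(0),P.max(0)); vx,vy,x0,y0=cv2.fitLine(tail.astype(np.float32),cv2.DIST_L2,0,.01,.01).ravel();print("handle",x0,y0,np.degrees(np.arctan2(vy,vx)))
for n,z,pts in [("sweet_tray",.035,[(125,217),(262,221),(257,318),(122,312)]),("tool",.026,[(126,333),(280,331),(279,415),(126,416)]),("carrot_tray",.035,[(551,327),(692,321),(698,417),(558,427)])]:
    Q=np.array([back(c,np.array(p)*F,z)[:2] for p in pts]);print(n,Q.mean(0).round(4),"sides",np.linalg.norm(Q-np.roll(Q,-1,0),axis=1).round(3),"xdir",np.degrees(np.arctan2(*(Q[0]+Q[3]-Q[1]-Q[2])[::-1])))
print("bowl",back(c,np.array((625,246))*F,.05), np.array([back(c,np.array(p)*F,.05) for p in((571,246),(678,246),(625,194),(625,298))]).round(3))
print("knife",[back(c,np.array(p)*F,.01)[:2].round(3) for p in ((284,165),(320,188),(491,177))])
E
```

```text
thick top [336.4 219.1] 246 379.112256066408 [ 0.5181 -0.1058]
thick side [284.5 263.1] 463 538.7818930596113 [ 0.5201 -0.1041]
slim top [300.2 184. ] 146 225.2568018543534 [ 0.5905 -0.0341]
slim side [293.  225.1] 295 361.72023808117956 [ 0.5929 -0.0323]
sweet top [235.1 182.8] 368 456.89758973848075 [0.5964 0.0982]
sweet side [260.2 190.8] 426 497.8032447434962 [0.5983 0.0993]
ctop top [265.7 217.9] 87 252.18242055387236 [0.5236 0.0375]
ctop side [250.  224.7] 190 311.97285963594913 [0.5253 0.0284]Traceback (most recent call last):
  File "<stdin>", line 19, in <module>
  File "h.py", line 17, in blob
    k=1+np.argmin([np.hypot(*(ce[i]-uv))+(1e3 if s[i][4]<40 else 0) for i in range(1,n)]); return ce[k],s[k][4],l==k
        ~~~~~~~~~^^^^^^^^^^^^^^^^^^^^^^^^^^^^^^^^^^^^^^^^^^^^^^^^^^^^^^^^^^^^^^^^^^^^^^^^
    return _wrapfunc(a, 'argmin', axis=axis, out=out, **kwds)
    return _wrapit(obj, method, *args, **kwds)
    result = getattr(arr, method)(*args, **kwds)
ValueError: attempt to get argmin of an empty sequence
```

```bash
python3 - <<'E'
from h import *
c=r.camera("top");F=1/1.42857
I=c["color"].astype(int);print(I[264,285],I[263,280])
G=(I[...,1]>I[...,0]+25)&(I[...,1]>I[...,2]+5)
ce,a,m=blob(G,np.array((385,377))*F)
P=np.array([back(c,(u,v),.026)[:2] for v,u in np.argwhere(m)])
tail=P[P[:,1]<P[:,1].min()+.065]
print("peeler",a,P.min(0),P.max(0)); vx,vy,x0,y0=cv2.fitLine(tail.astype(np.float32),cv2.DIST_L2,0,.01,.01).ravel();print("handle",x0,y0,np.degrees(np.arctan2(vy,vx)))
w=I[205:228,255:282]; mm=((w[...,0]>w[...,2]+70)|(w[...,1]>w[...,0]+15))
mm&=~((w.min(-1)>120)); n,l,s,ce=cv2.connectedComponentsWithStats(mm.astype(np.uint8));print(s,ce+[255,205])
for n,z,pts in [("sweet_tray",.035,[(125,217),(262,221),(257,318),(122,312)]),("tool",.026,[(126,333),(280,331),(279,415),(126,416)]),("carrot_tray",.035,[(551,327),(692,321),(698,417),(558,427)])]:
    Q=np.array([back(c,np.array(p)*F,z)[:2] for p in pts]);print(n,Q.mean(0).round(4),"sides",np.linalg.norm(Q-np.roll(Q,-1,0),axis=1).round(3),"xdir",np.degrees(np.arctan2(*(Q[0]+Q[3]-Q[1]-Q[2])[::-1])))
print("bowl",np.array([back(c,np.array(p)*F,.05) for p in((571,246),(678,246),(625,194),(625,298))]).round(3))
print("knife",[back(c,np.array(p)*F,.01)[:2].round(3) for p in ((284,165),(320,188),(491,177))])
E
```

```text
[ 75 128  87] [ 74 128  86]
peeler 612 [ 0.40929797 -0.03872301] [0.46120082 0.1090621 ]
handle 0.4275979 -0.005496466 85.05839
[[  0   0  27  23 449]
 [  5   4  17  16 172]] [[268.04899777 215.68374165]
 [267.87209302 216.8255814 ]]
sweet_tray [0.5934 0.3081] sides [0.201 0.14  0.196 0.138] xdir 86.60296059793447
tool [0.4391 0.2954] sides [0.225 0.12  0.222 0.12 ] xdir 89.50705149542503
carrot_tray [ 0.4301 -0.3052] sides [0.197 0.134 0.195 0.14 ] xdir 92.21164003576865
bowl [[ 0.609 -0.233  0.05 ]
 [ 0.606 -0.381  0.05 ]
 [ 0.68  -0.311  0.05 ]
 [ 0.535 -0.305  0.05 ]]
knife [array([0.745, 0.177]), array([0.709, 0.123]), array([ 0.718, -0.13 ])]
```

```bash
python3 -m crank '[{"claw":-1,"az":1},{"claw":-1,"az":1},{"claw":-1,"az":1},{"claw":-1,"az":1},{"claw":-1,"az":1},{"claw":-1,"az":1},{"claw":-1,"az":1},{"claw":-1,"az":1}]' 25; python3 -m crank '[{"claw":-1,"az":1},{"claw":-1,"az":1},{"claw":-1,"az":1},{"claw":-1,"az":0.1},{"claw":-1}]'
```

```text
invalid input at $[0]: expected keys claw, dx, dy, dz, ax, ay, az
invalid input at $[0]: expected keys claw, dx, dy, dz, ax, ay, az
```

```bash
python3 -m crank '[{"claw":-1,"dx":0,"dy":0,"dz":0,"ax":0,"ay":0,"az":1},{"claw":-1,"dx":0,"dy":0,"dz":0,"ax":0,"ay":0,"az":1},{"claw":-1,"dx":0,"dy":0,"dz":0,"ax":0,"ay":0,"az":1},{"claw":-1,"dx":0,"dy":0,"dz":0,"ax":0,"ay":0,"az":1},{"claw":-1,"dx":0,"dy":0,"dz":0,"ax":0,"ay":0,"az":1},{"claw":-1,"dx":0,"dy":0,"dz":0,"ax":0,"ay":0,"az":1},{"claw":-1,"dx":0,"dy":0,"dz":0,"ax":0,"ay":0,"az":1}]' 25; python3 -m crank '[{"claw":-1,"dx":0,"dy":0,"dz":0,"ax":0,"ay":0,"az":1},{"claw":-1,"dx":0,"dy":0,"dz":0,"ax":0,"ay":0,"az":1},{"claw":-1,"dx":0,"dy":0,"dz":0,"ax":0,"ay":0,"az":1},{"claw":-1,"dx":0,"dy":0,"dz":0,"ax":0,"ay":0,"az":1},{"claw":-1,"dx":0,"dy":0,"dz":0,"ax":0,"ay":0,"az":0.13},{"claw":-1,"dx":0,"dy":0,"dz":0,"ax":0,"ay":0,"az":0}]'
```

```text
time: 0.83
ee_pos: [0.2461, 0.5744, 0.2334]
eef_rot: [0.541, 0.841, -0.0, 0.0]
ft_force: [-0.1, -0.3, -0.5]
width: 0.0872
grip_force: 0.0
time: 1.33
ee_pos: [0.246, 0.5745, 0.2335]
eef_rot: [0.706, 0.708, -0.0, 0.0]
ft_force: [-0.1, 0.0, 0.2]
width: 0.0869
grip_force: 0.0
```

```bash
python3 -m crank '[{"claw":-1,"dx":-1,"dy":0.73,"dz":0,"ax":0,"ay":0,"az":0},{"claw":-1,"dx":-1,"dy":0.73,"dz":0,"ax":0,"ay":0,"az":0},{"claw":-1,"dx":-1,"dy":0.73,"dz":0,"ax":0,"ay":0,"az":0},{"claw":-1,"dx":-1,"dy":0.73,"dz":0,"ax":0,"ay":0,"az":0},{"claw":-1,"dx":-1,"dy":0.73,"dz":0,"ax":0,"ay":0,"az":0},{"claw":-1,"dx":-1,"dy":0.73,"dz":0,"ax":0,"ay":0,"az":0},{"claw":-1,"dx":-1,"dy":0.73,"dz":0,"ax":0,"ay":0,"az":0},{"claw":-1,"dx":-1,"dy":0.73,"dz":0,"ax":0,"ay":0,"az":0}]'; python3 -m crank '[{"claw":-1,"dx":-1,"dy":0.73,"dz":0.4,"ax":0,"ay":0,"az":0},{"claw":-1,"dx":-1,"dy":0.73,"dz":0.4,"ax":0,"ay":0,"az":0},{"claw":-1,"dx":-1,"dy":0.73,"dz":0.4,"ax":0,"ay":0,"az":0},{"claw":-1,"dx":-1,"dy":0.73,"dz":0.4,"ax":0,"ay":0,"az":0},{"claw":-1,"dx":-1,"dy":0.73,"dz":0.4,"ax":0,"ay":0,"az":0},{"claw":-1,"dx":-1,"dy":0.73,"dz":0.4,"ax":0,"ay":0,"az":0},{"claw":-1,"dx":-1,"dy":0.73,"dz":0.4,"ax":0,"ay":0,"az":0},{"claw":-1,"dx":0,"dy":0,"dz":0,"ax":0,"ay":0,"az":0}]'
```

```text
time: 2.0
ee_pos: [0.4222, 0.333, 0.2338]
eef_rot: [0.706, 0.709, 0.0, -0.0]
ft_force: [0.1, 0.8, 0.3]
width: 0.087
grip_force: 0.0
time: 2.67
ee_pos: [0.577, 0.1161, 0.1474]
eef_rot: [0.709, 0.705, -0.002, 0.001]
ft_force: [-1.3, -1.8, -0.6]
width: 0.087
grip_force: 0.0
```

```bash
cat >> h.py <<'E'
from scipy.spatial.transform import Rotation as Ro
def wrist():
    s=r.read_state(); w=r.camera("wrist"); T=np.eye(4); T[:3,:3]=Ro.from_quat(s["eef_rot"]).as_matrix(); T[:3,3]=s["ee_pos"]
    M=np.linalg.inv(T@w["hand_eye"]); w["R"]=M[:3,:3]; w["t"]=M[:3,3]; return w,s
E
python3 - <<'E'
from h import *
w,s=wrist();print(s["ee_pos"],s["eef_rot"])
I=w["color"][:,:,::-1].copy()
for k,(x,y,d,h) in {"thick":(.519,-.105,.042,.036),"slim":(.5915,-.0335,.032,.044),"sweet":(.5972,.0987,.046,.04),"ctop":(.525,.032,.036,.026)}.items():
    cv2.polylines(I,[cv2.convexHull(proj(w,cyl(x,y,.015,d,h)).astype(np.float32)).astype(np.int32)],True,(255,0,0),1)
for x,y in((.430,.026),(.4304-.0057,-.039)): cv2.circle(I,tuple(proj(w,[x,y,.029])[0].astype(int)),3,(0,0,255),-1)
cv2.imwrite("pics/w1.png",I)
E
```

```text
[0.57701642 0.11610374 0.14742557] [ 0.7087625   0.70544313 -0.00195196  0.00137585]
```

View pics/w1.png

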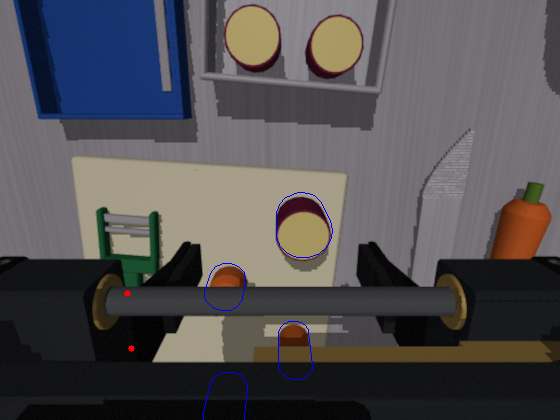

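The wrist view shows the sweet chunk (300,228) matching the predicted outline to within about 2 mm, with the fingers clear of everything.

```bash
python3 -m crank '[{"claw":-1,"dx":-0.3,"dy":0.34,"dz":0,"ax":0,"ay":0,"az":0},{"claw":-1,"dx":-0.3,"dy":0.34,"dz":0,"ax":0,"ay":0,"az":0},{"claw":-1,"dx":0,"dy":0,"dz":0,"ax":0,"ay":0,"az":0},{"claw":-1,"dx":0,"dy":0,"dz":0.7,"ax":0,"ay":0,"az":0},{"claw":-1,"dx":0,"dy":0,"dz":0.7,"ax":0,"ay":0,"az":0},{"claw":-1,"dx":0,"dy":0,"dz":0,"ax":0,"ay":0,"az":0}]'
```

```text
time: 3.22
ee_pos: [0.5929, 0.1072, 0.104]
eef_rot: [0.706, 0.708, -0.002, -0.001]
ft_force: [-0.9, -0.1, -1.0]
width: 0.0872
grip_force: 0.0
```

```bash
python3 -m crank '[{"claw":-1,"dx":-0.29,"dy":0.14,"dz":0.5,"ax":0,"ay":0,"az":0},{"claw":-1,"dx":0,"dy":0,"dz":0.5,"ax":0,"ay":0,"az":0},{"claw":-1,"dx":0,"dy":0,"dz":0,"ax":0,"ay":0,"az":0},{"claw":-1,"dx":0,"dy":0,"dz":0,"ax":0,"ay":0,"az":0},{"claw":-1,"dx":0,"dy":0,"dz":0,"ax":0,"ay":0,"az":0}]'
```

```text
time: 3.63
ee_pos: [0.5999, 0.0987, 0.079]
eef_rot: [0.707, 0.708, 0.001, 0.0]
ft_force: [-0.9, -0.1, 0.6]
width: 0.087
grip_force: 0.0
```

```bash
python3 -m crank '[{"claw":-1,"dx":0,"dy":-0.09,"dz":0.8,"ax":0,"ay":0,"az":0},{"claw":-1,"dx":0,"dy":0,"dz":0.8,"ax":0,"ay":0,"az":0},{"claw":-1,"dx":0,"dy":0,"dz":0,"ax":0,"ay":0,"az":0},{"claw":-1,"dx":0,"dy":0,"dz":0,"ax":0,"ay":0,"az":0}]';  python3 -m crank '[{"claw":1,"dx":0,"dy":0,"dz":0,"ax":0,"ay":0,"az":0},{"claw":1,"dx":0,"dy":0,"dz":0,"ax":0,"ay":0,"az":0},{"claw":1,"dx":0,"dy":0,"dz":0,"ax":0,"ay":0,"az":0},{"claw":1,"dx":0,"dy":0,"dz":0,"ax":0,"ay":0,"az":0},{"claw":1,"dx":0,"dy":0,"dz":0,"ax":0,"ay":0,"az":0},{"claw":1,"dx":0,"dy":0,"dz":0,"ax":0,"ay":0,"az":0}]' 20
```

```text
time: 3.97
ee_pos: [0.5967, 0.0983, 0.0302]
eef_rot: [0.707, 0.707, -0.0, -0.0]
ft_force: [0.3, -0.1, 0.8]
width: 0.0867
grip_force: 0.0
time: 4.47
ee_pos: [0.5969, 0.0981, 0.0298]
eef_rot: [0.707, 0.707, 0.0, 0.0]
ft_force: [0.5, -0.2, -0.2]
width: 0.0554
grip_force: 0.0
```

```bash
python3 -m crank '[{"claw":1,"dx":0,"dy":0,"dz":0,"ax":0,"ay":0,"az":0},{"claw":1,"dx":0,"dy":0,"dz":0,"ax":0,"ay":0,"az":0},{"claw":1,"dx":0,"dy":0,"dz":0,"ax":0,"ay":0,"az":0},{"claw":1,"dx":0,"dy":0,"dz":0,"ax":0,"ay":0,"az":0},{"claw":1,"dx":0,"dy":0,"dz":-0.6,"ax":0,"ay":0,"az":0},{"claw":1,"dx":0,"dy":0,"dz":-0.8,"ax":0,"ay":0,"az":0},{"claw":1,"dx":0,"dy":0,"dz":-0.8,"ax":0,"ay":0,"az":0},{"claw":1,"dx":0,"dy":0,"dz":-0.6,"ax":0,"ay":0,"az":0}]'; python3 -m crank '[{"claw":1,"dx":0.5,"dy":0,"dz":0,"ax":0,"ay":0,"az":0},{"claw":1,"dx":0.9,"dy":0,"dz":0,"ax":0,"ay":0,"az":0},{"claw":1,"dx":1,"dy":0,"dz":0,"ax":0,"ay":0,"az":0},{"claw":1,"dx":1,"dy":0,"dz":0,"ax":0,"ay":0,"az":0},{"claw":1,"dx":1,"dy":0,"dz":0,"ax":0,"ay":0,"az":0},{"claw":1,"dx":1,"dy":0,"dz":0,"ax":0,"ay":0,"az":0},{"claw":1,"dx":1,"dy":0,"dz":0,"ax":0,"ay":0,"az":0},{"claw":1,"dx":0.9,"dy":0,"dz":0,"ax":0,"ay":0,"az":0}]';python3 -m crank '[{"claw":1,"dx":0.6,"dy":-0.1,"dz":0,"ax":0,"ay":0,"az":0},{"claw":1,"dx":0,"dy":0,"dz":0,"ax":0,"ay":0,"az":0},{"claw":1,"dx":0,"dy":0,"dz":0,"ax":0,"ay":0,"az":0},{"claw":1,"dx":0,"dy":0,"dz":0,"ax":0,"ay":0,"az":0},{"claw":1,"dx":0,"dy":0,"dz":0,"ax":0,"ay":0,"az":0}]'
```

```text
time: 5.13
ee_pos: [0.5971, 0.0979, 0.1152]
eef_rot: [0.707, 0.707, 0.0, 0.0]
ft_force: [-0.0, 0.1, -1.7]
width: 0.0455
grip_force: 20.0
time: 5.8
ee_pos: [0.5955, 0.3198, 0.1123]
eef_rot: [0.706, 0.708, -0.0, -0.001]
ft_force: [1.1, 0.4, -0.4]
width: 0.0454
grip_force: 20.0
time: 6.22
ee_pos: [0.594, 0.3335, 0.1132]
eef_rot: [0.708, 0.707, -0.0, 0.0]
ft_force: [0.1, -0.1, -0.5]
width: 0.0453
grip_force: 20.0
```

```bash
python3 -m crank '[{"claw":1,"dx":0,"dy":0,"dz":0.8,"ax":0,"ay":0,"az":0},{"claw":1,"dx":0,"dy":0,"dz":0.8,"ax":0,"ay":0,"az":0},{"claw":1,"dx":0,"dy":0,"dz":0.8,"ax":0,"ay":0,"az":0},{"claw":1,"dx":0,"dy":0,"dz":0.4,"ax":0,"ay":0,"az":0},{"claw":1,"dx":0,"dy":0,"dz":0.2,"ax":0,"ay":0,"az":0},{"claw":1,"dx":0,"dy":0,"dz":0,"ax":0,"ay":0,"az":0},{"claw":1,"dx":0,"dy":0,"dz":0,"ax":0,"ay":0,"az":0},{"claw":1,"dx":0,"dy":0,"dz":0,"ax":0,"ay":0,"az":0}]'
```

```text
time: 6.88
ee_pos: [0.5946, 0.3353, 0.0253]
eef_rot: [0.707, 0.707, 0.001, 0.0]
ft_force: [-0.0, 1.1, 0.1]
width: 0.0455
grip_force: 20.0
```

```bash
python3 -m crank '[{"claw":1,"dx":0,"dy":0,"dz":0.2,"ax":0,"ay":0,"az":0},{"claw":1,"dx":0,"dy":0,"dz":0,"ax":0,"ay":0,"az":0},{"claw":1,"dx":0,"dy":0,"dz":0,"ax":0,"ay":0,"az":0},{"claw":-0.43,"dx":0,"dy":0,"dz":0,"ax":0,"ay":0,"az":0},{"claw":-0.43,"dx":0,"dy":0,"dz":0,"ax":0,"ay":0,"az":0},{"claw":-0.43,"dx":0,"dy":0,"dz":0,"ax":0,"ay":0,"az":0},{"claw":-0.43,"dx":0,"dy":0,"dz":0,"ax":0,"ay":0,"az":0}]'; python3 -m crank '[{"claw":-0.43,"dx":0,"dy":0,"dz":-0.5,"ax":0,"ay":0,"az":0},{"claw":-0.43,"dx":0,"dy":0,"dz":-0.9,"ax":0,"ay":0,"az":0},{"claw":-0.43,"dx":0,"dy":0,"dz":-0.9,"ax":0,"ay":0,"az":0},{"claw":-0.43,"dx":0,"dy":0,"dz":-0.7,"ax":0,"ay":0,"az":0},{"claw":-0.43,"dx":-0.5,"dy":-0.3,"dz":0,"ax":0,"ay":0,"az":0},{"claw":-0.43,"dx":-0.9,"dy":-0.5,"dz":0,"ax":0,"ay":0,"az":0},{"claw":-0.43,"dx":-1,"dy":-0.5,"dz":0,"ax":0,"ay":0,"az":0},{"claw":-0.43,"dx":-1,"dy":-0.5,"dz":0,"ax":0,"ay":0,"az":0}]';python3 -m crank '[{"claw":-0.43,"dx":-1,"dy":-0.5,"dz":0,"ax":0,"ay":0,"az":0},{"claw":-0.43,"dx":-1,"dy":-0.5,"dz":0,"ax":0,"ay":0,"az":0},{"claw":-0.43,"dx":-1,"dy":-0.5,"dz":0,"ax":0,"ay":0,"az":0},{"claw":-0.43,"dx":-1,"dy":-0.5,"dz":0,"ax":0,"ay":0,"az":0},{"claw":-0.43,"dx":-1,"dy":-0.5,"dz":0,"ax":0,"ay":0,"az":0},{"claw":-0.43,"dx":-0.8,"dy":-0.5,"dz":0,"ax":0,"ay":0,"az":0.5},{"claw":-0.43,"dx":0,"dy":0,"dz":0,"ax":0,"ay":0,"az":0},{"claw":-0.43,"dx":0,"dy":0,"dz":0,"ax":0,"ay":0,"az":0}]'
python3 - <<'E'
from h import *
w,s=wrist();print(s["ee_pos"],s["eef_rot"])
I=w["color"][:,:,::-1].copy()
for x,y in((.430,.026),(.4304-.0057,-.039),(.437,.11)): cv2.circle(I,tuple(proj(w,[x,y,.029])[0].astype(int)),3,(0,0,255),-1)
cv2.imwrite("pics/w2.png",I)
t=r.camera("top");cv2.imwrite("pics/t2.png",t["color"][:,:,::-1])
E
```

```text
time: 7.47
ee_pos: [0.5937, 0.335, 0.0177]
eef_rot: [0.707, 0.707, 0.0, -0.0]
ft_force: [-1.4, -0.3, 0.7]
width: 0.0602
grip_force: 0.0
time: 8.13
ee_pos: [0.5392, 0.2321, 0.1087]
eef_rot: [0.707, 0.708, 0.001, 0.0]
ft_force: [0.5, -0.6, 0.4]
width: 0.0622
grip_force: 0.0
time: 8.8
ee_pos: [0.4498, 0.0581, 0.1087]
eef_rot: [0.726, 0.688, 0.001, -0.0]
ft_force: [1.0, 1.1, 0.6]
width: 0.0622
grip_force: 0.0
[0.44983548 0.0580989  0.10873984] [ 7.26050985e-01  6.87639877e-01  1.15567077e-03 -1.78930707e-04]
```

View pics/w2.png

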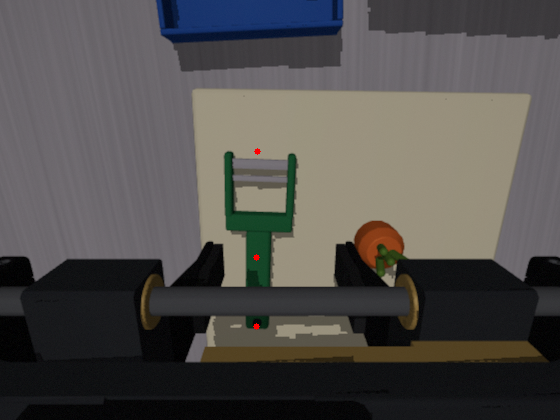

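View pics/t2.png

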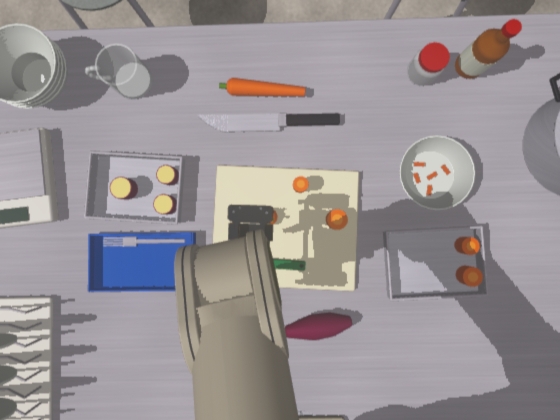

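The wrist view shows the predicted peeler points (red, at 257,258) right on the handle axis. The top view shows the sweet chunk standing in its tray at (121,188).

```bash
python3 -m crank '[{"claw":-0.43,"dx":-0.55,"dy":-0.3,"dz":0,"ax":0,"ay":0,"az":0},{"claw":-0.43,"dx":-0.55,"dy":-0.3,"dz":0,"ax":0,"ay":0,"az":0},{"claw":-0.43,"dx":0,"dy":0,"dz":0.8,"ax":0,"ay":0,"az":0},{"claw":-0.43,"dx":0,"dy":0,"dz":0.8,"ax":0,"ay":0,"az":0},{"claw":-0.43,"dx":0,"dy":0,"dz":0.4,"ax":0,"ay":0,"az":0},{"claw":-0.43,"dx":0,"dy":0,"dz":0,"ax":0,"ay":0,"az":0},{"claw":-0.43,"dx":0,"dy":0,"dz":0,"ax":0,"ay":0,"az":0},{"claw":-0.43,"dx":0,"dy":0,"dz":0,"ax":0,"ay":0,"az":0}]'
```

```text
time: 9.57
ee_pos: [0.431, 0.0275, 0.0484]
eef_rot: [0.725, 0.689, 0.0, 0.0]
ft_force: [-0.5, 0.1, -1.0]
width: 0.0624
grip_force: 0.0
```

```bash
python3 -m crank '[{"claw":-0.43,"dx":0,"dy":0,"dz":0.4,"ax":0,"ay":0,"az":0},{"claw":-0.43,"dx":0,"dy":0,"dz":0.26,"ax":0,"ay":0,"az":0},{"claw":-0.43,"dx":0,"dy":0,"dz":0,"ax":0,"ay":0,"az":0},{"claw":-0.43,"dx":0,"dy":0,"dz":0,"ax":0,"ay":0,"az":0}]'; python3 -m crank '[{"claw":1,"dx":0,"dy":0,"dz":0,"ax":0,"ay":0,"az":0},{"claw":1,"dx":0,"dy":0,"dz":0,"ax":0,"ay":0,"az":0},{"claw":1,"dx":0,"dy":0,"dz":0,"ax":0,"ay":0,"az":0},{"claw":1,"dx":0,"dy":0,"dz":0,"ax":0,"ay":0,"az":0},{"claw":1,"dx":0,"dy":0,"dz":0,"ax":0,"ay":0,"az":0},{"claw":1,"dx":0,"dy":0,"dz":0,"ax":0,"ay":0,"az":0},{"claw":1,"dx":0,"dy":0,"dz":0,"ax":0,"ay":0,"az":0},{"claw":1,"dx":0,"dy":0,"dz":0,"ax":0,"ay":0,"az":0}]' 40;python3 -m crank '[{"claw":1,"dx":0,"dy":0,"dz":0,"ax":0,"ay":0,"az":0},{"claw":1,"dx":0,"dy":0,"dz":0,"ax":0,"ay":0,"az":0},{"claw":1,"dx":0,"dy":0,"dz":0,"ax":0,"ay":0,"az":0}]'
```

```text
time: 9.9
ee_pos: [0.4301, 0.027, 0.028]
eef_rot: [0.725, 0.689, -0.0, -0.0]
ft_force: [0.0, -0.3, 0.6]
width: 0.0622
grip_force: 0.0
time: 10.57
ee_pos: [0.4301, 0.0269, 0.0278]
eef_rot: [0.725, 0.689, 0.0, -0.0]
ft_force: [-1.0, 0.0, 0.6]
width: 0.0197
grip_force: 39.8
time: 10.82
ee_pos: [0.4302, 0.0269, 0.0278]
eef_rot: [0.725, 0.689, 0.0, 0.0]
ft_force: [0.2, 0.2, 0.4]
width: 0.0197
grip_force: 39.8
```

```bash
python3 -m crank '[{"claw":1,"dx":0,"dy":0,"dz":-0.5,"ax":0,"ay":0,"az":0},{"claw":1,"dx":0,"dy":0,"dz":-0.8,"ax":0,"ay":0,"az":0},{"claw":1,"dx":0,"dy":0,"dz":-0.8,"ax":0,"ay":0,"az":0},{"claw":1,"dx":0,"dy":0,"dz":-0.4,"ax":0,"ay":0,"az":-0.5},{"claw":1,"dx":0.4,"dy":0,"dz":0,"ax":0,"ay":0,"az":0},{"claw":1,"dx":0.7,"dy":0,"dz":0,"ax":0,"ay":0,"az":0},{"claw":1,"dx":1,"dy":0,"dz":0,"ax":0,"ay":0,"az":0},{"claw":1,"dx":1,"dy":0,"dz":0,"ax":0,"ay":0,"az":0}]'; python3 -m crank '[{"claw":1,"dx":1,"dy":0,"dz":0,"ax":0,"ay":0,"az":0},{"claw":1,"dx":1,"dy":0,"dz":0,"ax":0,"ay":0,"az":0},{"claw":1,"dx":1,"dy":0,"dz":0,"ax":0,"ay":0,"az":0},{"claw":1,"dx":1,"dy":0,"dz":0,"ax":0,"ay":0,"az":0},{"claw":1,"dx":0.8,"dy":0,"dz":0,"ax":0,"ay":0,"az":0},{"claw":1,"dx":0.5,"dy":0,"dz":0,"ax":0,"ay":0,"az":0},{"claw":1,"dx":0,"dy":0,"dz":0,"ax":0,"ay":0,"az":0},{"claw":1,"dx":0,"dy":0,"dz":0,"ax":0,"ay":0,"az":0}]'
```

```text
time: 11.48
ee_pos: [0.4299, 0.1206, 0.1028]
eef_rot: [0.708, 0.707, 0.0, -0.0]
ft_force: [0.8, 0.1, -0.1]
width: 0.0197
grip_force: 39.8
time: 12.15
ee_pos: [0.4299, 0.2786, 0.1024]
eef_rot: [0.707, 0.708, -0.0, 0.0]
ft_force: [0.4, -0.3, -1.1]
width: 0.0191
grip_force: 39.8
```

```bash
python3 - <<'E'
from h import *
w,s=wrist();print(s["ee_pos"],s["eef_rot"],s["width"])
cv2.imwrite("pics/w3.png",w["color"][:,:,::-1])
E
```

```text
[0.42985899 0.27859804 0.10240059] [ 7.06693859e-01  7.07519273e-01 -4.86870138e-04  1.75955666e-04] 0.019059158910081062
```

View pics/w3.png

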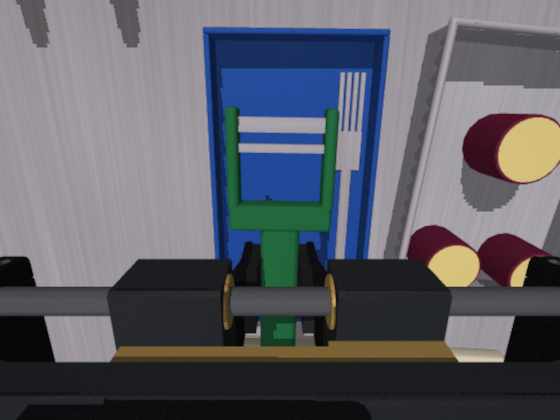

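Peeler is held level and parallel to the tray, with its head (225–338) clear of the fork (340+) once lowered.

```bash
python3 -m crank '[{"claw":1,"dx":0,"dy":-0.1,"dz":0.6,"ax":0,"ay":0,"az":0},{"claw":1,"dx":0,"dy":0,"dz":0.7,"ax":0,"ay":0,"az":0},{"claw":1,"dx":0,"dy":0,"dz":0.6,"ax":0,"ay":0,"az":0},{"claw":1,"dx":0,"dy":0,"dz":0.4,"ax":0,"ay":0,"az":0},{"claw":1,"dx":0,"dy":0,"dz":0.2,"ax":0,"ay":0,"az":0},{"claw":1,"dx":0,"dy":0,"dz":0,"ax":0,"ay":0,"az":0},{"claw":1,"dx":0,"dy":0,"dz":0,"ax":0,"ay":0,"az":0},{"claw":1,"dx":0,"dy":0,"dz":0,"ax":0,"ay":0,"az":0}]'
```

```text
time: 12.87
ee_pos: [0.4276, 0.2788, 0.0287]
eef_rot: [0.707, 0.707, 0.001, 0.0]
ft_force: [0.6, 0.2, -0.9]
width: 0.0196
grip_force: 39.8
```

```bash
python3 -m crank '[{"claw":1,"dx":0,"dy":0,"dz":0.2,"ax":0,"ay":0,"az":0},{"claw":1,"dx":0,"dy":0,"dz":0.16,"ax":0,"ay":0,"az":0},{"claw":1,"dx":0,"dy":0,"dz":0,"ax":0,"ay":0,"az":0},{"claw":1,"dx":0,"dy":0,"dz":0,"ax":0,"ay":0,"az":0},{"claw":-0.03,"dx":0,"dy":0,"dz":0,"ax":0,"ay":0,"az":0},{"claw":-0.03,"dx":0,"dy":0,"dz":0,"ax":0,"ay":0,"az":0},{"claw":-0.03,"dx":0,"dy":0,"dz":0,"ax":0,"ay":0,"az":0},{"claw":-0.03,"dx":0,"dy":0,"dz":0,"ax":0,"ay":0,"az":0}]'; python3 -m crank '[{"claw":-0.03,"dx":0,"dy":0,"dz":-0.4,"ax":0,"ay":0,"az":0},{"claw":-0.03,"dx":0,"dy":0,"dz":-0.8,"ax":0,"ay":0,"az":0},{"claw":-0.03,"dx":0,"dy":0,"dz":-0.9,"ax":0,"ay":0,"az":0},{"claw":-0.43,"dx":0,"dy":0,"dz":-0.8,"ax":0,"ay":0,"az":0},{"claw":-0.43,"dx":-0.6,"dy":0.3,"dz":0,"ax":0,"ay":0,"az":0},{"claw":-0.43,"dx":-1,"dy":0.4,"dz":0,"ax":0,"ay":0,"az":0},{"claw":-0.43,"dx":-1,"dy":0.4,"dz":0,"ax":0,"ay":0,"az":0},{"claw":-0.43,"dx":-1,"dy":0.4,"dz":0,"ax":0,"ay":0,"az":0}]';  python3 -m crank '[{"claw":-0.43,"dx":-1,"dy":0.4,"dz":0,"ax":0,"ay":0,"az":0},{"claw":-0.43,"dx":-1,"dy":0.4,"dz":0,"ax":0,"ay":0,"az":0},{"claw":-0.43,"dx":-1,"dy":0.4,"dz":0,"ax":0,"ay":0,"az":0},{"claw":-0.43,"dx":-0.8,"dy":0.4,"dz":0,"ax":0,"ay":0,"az":0},{"claw":-0.43,"dx":-0.4,"dy":0.2,"dz":0,"ax":0,"ay":0,"az":0},{"claw":-0.43,"dx":0,"dy":0,"dz":0,"ax":0,"ay":0,"az":0},{"claw":-0.43,"dx":0,"dy":0,"dz":0,"ax":0,"ay":0,"az":0},{"claw":-0.43,"dx":0,"dy":0,"dz":0,"ax":0,"ay":0,"az":0}]'
python3 - <<'E'
from h import *
w,s=wrist();print(s["ee_pos"],s["eef_rot"])
I=w["color"][:,:,::-1].copy()
for k,(x,y,d,h) in {"slim":(.5915,-.0335,.032,.044),"ctop":(.525,.032,.036,.026)}.items():
    cv2.polylines(I,[cv2.convexHull(proj(w,cyl(x,y,.015,d,h)).astype(np.float32)).astype(np.int32)],True,(255,0,0),1)
t=r.camera("top")["color"][:,:,::-1]
cv2.imwrite("pics/c4.png",np.hstack([I[100:420,100:500],cv2.resize(t[120:300,80:300],(391,320))]))
E
```

```text
time: 13.53
ee_pos: [0.427, 0.2789, 0.017]
eef_rot: [0.707, 0.707, 0.0, -0.0]
ft_force: [-0.8, 0.4, 0.0]
width: 0.0385
grip_force: 0.0
time: 14.2
ee_pos: [0.4724, 0.1698, 0.1042]
eef_rot: [0.707, 0.708, 0.0, -0.0]
ft_force: [0.5, -0.3, 0.3]
width: 0.061
grip_force: 0.0
time: 14.87
ee_pos: [0.5257, 0.046, 0.1038]
eef_rot: [0.707, 0.708, -0.0, -0.0]
ft_force: [0.9, 0.5, 1.2]
width: 0.0623
grip_force: 0.0
[0.52569002 0.04599925 0.10379218] [ 7.06585023e-01  7.07628071e-01 -2.50212199e-06 -3.42774435e-04]
```

View pics/c4.png

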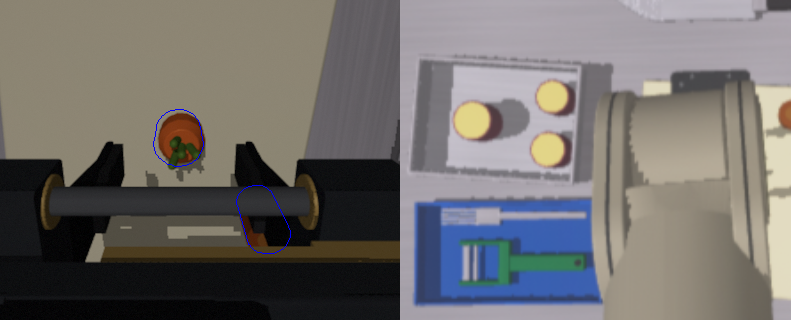

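Peeler lies flat beside the fork (right half), and the carrot top at (181,140) matches the predicted outline to within ~2 mm.

```bash
python3 -m crank '[{"claw":-0.43,"dx":-0.5,"dy":0,"dz":0.3,"ax":0,"ay":0,"az":0},{"claw":-0.43,"dx":0,"dy":0,"dz":0.7,"ax":0,"ay":0,"az":0},{"claw":-0.43,"dx":0,"dy":0,"dz":0.7,"ax":0,"ay":0,"az":0},{"claw":-0.43,"dx":0,"dy":0,"dz":0.4,"ax":0,"ay":0,"az":0},{"claw":-0.43,"dx":0,"dy":0,"dz":0.2,"ax":0,"ay":0,"az":0},{"claw":-0.43,"dx":0,"dy":0,"dz":0,"ax":0,"ay":0,"az":0},{"claw":-0.43,"dx":0,"dy":0,"dz":0,"ax":0,"ay":0,"az":0},{"claw":-0.43,"dx":0,"dy":0,"dz":0,"ax":0,"ay":0,"az":0}]'
```

```text
time: 15.63
ee_pos: [0.5268, 0.0303, 0.0359]
eef_rot: [0.707, 0.707, 0.001, 0.0]
ft_force: [0.4, -0.6, 0.7]
width: 0.0621
grip_force: 0.0
```

```bash
python3 -m crank '[{"claw":-0.43,"dx":0,"dy":-0.03,"dz":0.25,"ax":0,"ay":0,"az":0},{"claw":-0.43,"dx":0,"dy":0,"dz":0,"ax":0,"ay":0,"az":0},{"claw":-0.43,"dx":0,"dy":0,"dz":0,"ax":0,"ay":0,"az":0},{"claw":1,"dx":0,"dy":0,"dz":0,"ax":0,"ay":0,"az":0},{"claw":1,"dx":0,"dy":0,"dz":0,"ax":0,"ay":0,"az":0},{"claw":1,"dx":0,"dy":0,"dz":0,"ax":0,"ay":0,"az":0},{"claw":1,"dx":0,"dy":0,"dz":0,"ax":0,"ay":0,"az":0},{"claw":1,"dx":0,"dy":0,"dz":0,"ax":0,"ay":0,"az":0}]' 20; python3 -m crank '[{"claw":1,"dx":0,"dy":0,"dz":0,"ax":0,"ay":0,"az":0},{"claw":1,"dx":0,"dy":0,"dz":0,"ax":0,"ay":0,"az":0},{"claw":1,"dx":0,"dy":0,"dz":0,"ax":0,"ay":0,"az":0},{"claw":1,"dx":0,"dy":0,"dz":-0.5,"ax":0,"ay":0,"az":0},{"claw":1,"dx":0,"dy":0,"dz":-0.9,"ax":0,"ay":0,"az":0},{"claw":1,"dx":0,"dy":0,"dz":-1,"ax":0,"ay":0,"az":0},{"claw":1,"dx":0,"dy":0,"dz":-0.7,"ax":0,"ay":0,"az":0},{"claw":1,"dx":0,"dy":0,"dz":0,"ax":0,"ay":0,"az":0}]'
```

```text
time: 16.3
ee_pos: [0.5253, 0.03, 0.0275]
eef_rot: [0.707, 0.707, 0.0, 0.0]
ft_force: [0.2, -0.4, 0.0]
width: 0.037
grip_force: 0.1
time: 16.97
ee_pos: [0.5276, 0.0301, 0.1247]
eef_rot: [0.707, 0.707, 0.003, 0.002]
ft_force: [0.1, -0.6, -0.2]
width: 0.0348
grip_force: 20.0
```

```bash
python3 -m crank '[{"claw":1,"dx":-0.6,"dy":0.1,"dz":0,"ax":0,"ay":0,"az":0},{"claw":1,"dx":-1,"dy":0.2,"dz":0,"ax":0,"ay":0,"az":0},{"claw":1,"dx":-1,"dy":0.25,"dz":0,"ax":0,"ay":0,"az":0},{"claw":1,"dx":-1,"dy":0.25,"dz":0,"ax":0,"ay":0,"az":0},{"claw":1,"dx":-1,"dy":0.25,"dz":0,"ax":0,"ay":0,"az":0},{"claw":1,"dx":-1,"dy":0.25,"dz":0,"ax":0,"ay":0,"az":0},{"claw":1,"dx":-1,"dy":0.25,"dz":0,"ax":0,"ay":0,"az":0},{"claw":1,"dx":-1,"dy":0.25,"dz":0,"ax":0,"ay":0,"az":0}]'; python3 -m crank '[{"claw":1,"dx":-1,"dy":0.25,"dz":0,"ax":0,"ay":0,"az":0},{"claw":1,"dx":-1,"dy":0.25,"dz":0,"ax":0,"ay":0,"az":0},{"claw":1,"dx":-1,"dy":0.25,"dz":0,"ax":0,"ay":0,"az":0},{"claw":1,"dx":-0.7,"dy":0.1,"dz":0,"ax":0,"ay":0,"az":0},{"claw":1,"dx":0,"dy":0,"dz":0,"ax":0,"ay":0,"az":0},{"claw":1,"dx":0,"dy":0,"dz":0,"ax":0,"ay":0,"az":0},{"claw":1,"dx":0,"dy":0,"dz":0,"ax":0,"ay":0,"az":0}]'
```

```text
time: 17.63
ee_pos: [0.5792, -0.1993, 0.1197]
eef_rot: [0.707, 0.707, -0.0, -0.0]
ft_force: [-0.3, 0.2, 0.5]
width: 0.0344
grip_force: 20.0
time: 18.22
ee_pos: [0.6048, -0.3081, 0.1196]
eef_rot: [0.707, 0.707, 0.0, -0.001]
ft_force: [-0.0, 0.8, -0.5]
width: 0.0351
grip_force: 20.0
```

```bash
python3 -m crank '[{"claw":1,"dx":0,"dy":0,"dz":0.5,"ax":0,"ay":0,"az":0},{"claw":1,"dx":0,"dy":0,"dz":0.9,"ax":0,"ay":0,"az":0},{"claw":1,"dx":0,"dy":0,"dz":0.9,"ax":0,"ay":0,"az":0},{"claw":1,"dx":0,"dy":0,"dz":0.5,"ax":0,"ay":0,"az":0},{"claw":1,"dx":0,"dy":0,"dz":0.3,"ax":0,"ay":0,"az":0},{"claw":1,"dx":0,"dy":0,"dz":0,"ax":0,"ay":0,"az":0},{"claw":1,"dx":0,"dy":0,"dz":0,"ax":0,"ay":0,"az":0},{"claw":1,"dx":0,"dy":0,"dz":0,"ax":0,"ay":0,"az":0}]'
```

```text
time: 18.88
ee_pos: [0.6058, -0.3093, 0.0291]
eef_rot: [0.707, 0.707, 0.0, 0.001]
ft_force: [0.5, 0.2, 0.6]
width: 0.0345
grip_force: 20.0
```

```bash
python3 -m crank '[{"claw":1,"dx":0,"dy":0,"dz":0.24,"ax":0,"ay":0,"az":0},{"claw":1,"dx":0,"dy":0,"dz":0,"ax":0,"ay":0,"az":0},{"claw":1,"dx":0,"dy":0,"dz":0,"ax":0,"ay":0,"az":0},{"claw":-0.15,"dx":0,"dy":0,"dz":0,"ax":0,"ay":0,"az":0},{"claw":-0.15,"dx":0,"dy":0,"dz":0,"ax":0,"ay":0,"az":0},{"claw":-0.15,"dx":0,"dy":0,"dz":0,"ax":0,"ay":0,"az":0},{"claw":-0.15,"dx":0,"dy":0,"dz":-0.2,"ax":0,"ay":0,"az":0}]'; python3 -m crank '[{"claw":-0.15,"dx":0,"dy":0,"dz":-0.5,"ax":0,"ay":0,"az":0},{"claw":-0.15,"dx":0,"dy":0,"dz":-0.9,"ax":0,"ay":0,"az":0},{"claw":-0.15,"dx":0,"dy":0,"dz":-1,"ax":0,"ay":0,"az":0},{"claw":-0.43,"dx":0,"dy":0,"dz":-0.6,"ax":0,"ay":0,"az":0},{"claw":-0.43,"dx":0.6,"dy":0,"dz":0,"ax":0,"ay":0,"az":0},{"claw":-0.43,"dx":1,"dy":0,"dz":0,"ax":0,"ay":0,"az":0},{"claw":-0.43,"dx":1,"dy":-0.1,"dz":0,"ax":0,"ay":0,"az":0},{"claw":-0.43,"dx":1,"dy":-0.1,"dz":0,"ax":0,"ay":0,"az":0}]'; python3 -m crank '[{"claw":-0.43,"dx":1,"dy":-0.1,"dz":0,"ax":0,"ay":0,"az":0},{"claw":-0.43,"dx":1,"dy":-0.1,"dz":0,"ax":0,"ay":0,"az":0},{"claw":-0.43,"dx":1,"dy":-0.1,"dz":0,"ax":0,"ay":0,"az":0},{"claw":-0.43,"dx":1,"dy":0,"dz":0,"ax":0,"ay":0,"az":0},{"claw":-0.43,"dx":0.6,"dy":0,"dz":0,"ax":0,"ay":0,"az":0},{"claw":-0.43,"dx":0,"dy":0,"dz":0,"ax":0,"ay":0,"az":0},{"claw":-0.43,"dx":0,"dy":0,"dz":0,"ax":0,"ay":0,"az":0},{"claw":-0.43,"dx":0,"dy":0,"dz":0,"ax":0,"ay":0,"az":0}]'
python3 - <<'E'
from h import *
t=r.camera("top")["color"][:,:,::-1]
w,s=wrist();print(s["ee_pos"],s["eef_rot"])
I=w["color"][:,:,::-1].copy()
for k,(x,y,d,h) in {"slim":(.5915,-.0335,.032,.044)}.items():
    cv2.polylines(I,[cv2.convexHull(proj(w,cyl(x,y,.015,d,h)).astype(np.float32)).astype(np.int32)],True,(255,0,0),1)
cv2.imwrite("pics/c5.png",np.hstack([I[100:420,100:500],cv2.resize(t[120:300,280:500],(391,320))]))
E
```

```text
time: 19.47
ee_pos: [0.6043, -0.3087, 0.0254]
eef_rot: [0.707, 0.707, -0.0, -0.001]
ft_force: [-0.8, -0.1, -0.2]
width: 0.0482
grip_force: 0.0
time: 20.13
ee_pos: [0.5989, -0.2002, 0.1178]
eef_rot: [0.707, 0.707, 0.001, 0.001]
ft_force: [-0.2, 0.9, -0.1]
width: 0.0619
grip_force: 0.0
time: 20.8
ee_pos: [0.59, -0.0641, 0.1173]
eef_rot: [0.707, 0.707, 0.0, 0.001]
ft_force: [-0.9, -0.1, -0.4]
width: 0.0621
grip_force: 0.0
[ 0.58986569 -0.06461061  0.11705965] [7.07573046e-01 7.06640011e-01 1.65699547e-04 5.02371322e-04]
```

View pics/c5.png

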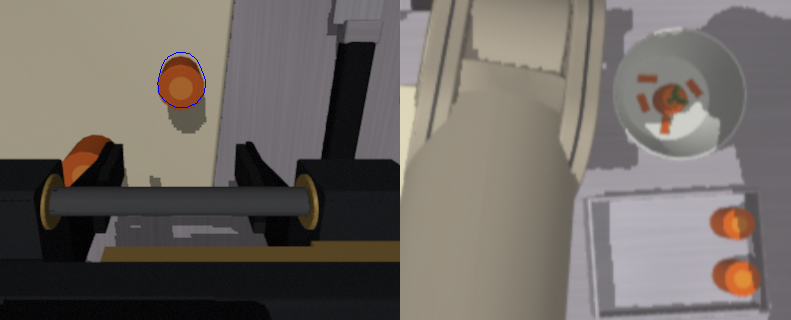

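The carrot top sits in the bowl (right half, 670,100), and the slim carrot at (181,80) matches its outline.

```bash
python3 -m crank '[{"claw":-0.43,"dx":0.55,"dy":0,"dz":0,"ax":0,"ay":0,"az":0},{"claw":-0.43,"dx":0.5,"dy":0.03,"dz":0.3,"ax":0,"ay":0,"az":0},{"claw":-0.43,"dx":0,"dy":0,"dz":0.6,"ax":0,"ay":0,"az":0},{"claw":-0.43,"dx":0,"dy":0,"dz":0.7,"ax":0,"ay":0,"az":0},{"claw":-0.43,"dx":0,"dy":0,"dz":0.6,"ax":0,"ay":0,"az":0},{"claw":-0.43,"dx":0,"dy":0,"dz":0.3,"ax":0,"ay":0,"az":0},{"claw":-0.43,"dx":0,"dy":0,"dz":0,"ax":0,"ay":0,"az":0},{"claw":-0.43,"dx":0,"dy":0,"dz":0,"ax":0,"ay":0,"az":0}]'
```

```text
time: 21.57
ee_pos: [0.5906, -0.0317, 0.0412]
eef_rot: [0.707, 0.707, -0.0, -0.0]
ft_force: [0.6, 0.9, -0.1]
width: 0.0625
grip_force: 0.0
```

```bash
python3 -m crank '[{"claw":-0.43,"dx":-0.05,"dy":0.03,"dz":0.3,"ax":0,"ay":0,"az":0},{"claw":-0.43,"dx":0,"dy":0,"dz":0,"ax":0,"ay":0,"az":0},{"claw":-0.43,"dx":0,"dy":0,"dz":0,"ax":0,"ay":0,"az":0},{"claw":1,"dx":0,"dy":0,"dz":0,"ax":0,"ay":0,"az":0},{"claw":1,"dx":0,"dy":0,"dz":0,"ax":0,"ay":0,"az":0},{"claw":1,"dx":0,"dy":0,"dz":0,"ax":0,"ay":0,"az":0},{"claw":1,"dx":0,"dy":0,"dz":0,"ax":0,"ay":0,"az":0},{"claw":1,"dx":0,"dy":0,"dz":0,"ax":0,"ay":0,"az":0}]' 20; python3 -m crank '[{"claw":1,"dx":0,"dy":0,"dz":0,"ax":0,"ay":0,"az":0},{"claw":1,"dx":0,"dy":0,"dz":0,"ax":0,"ay":0,"az":0},{"claw":1,"dx":0,"dy":0,"dz":0,"ax":0,"ay":0,"az":0},{"claw":1,"dx":0,"dy":0,"dz":0,"ax":0,"ay":0,"az":0}]';python3 -m crank '[{"claw":1,"dx":0,"dy":0,"dz":-0.5,"ax":0,"ay":0,"az":0},{"claw":1,"dx":0,"dy":0,"dz":-0.9,"ax":0,"ay":0,"az":0},{"claw":1,"dx":0,"dy":0,"dz":-1,"ax":0,"ay":0,"az":0},{"claw":1,"dx":0,"dy":0,"dz":-0.7,"ax":0,"ay":0,"az":0},{"claw":1,"dx":-0.5,"dy":-0.3,"dz":0,"ax":0,"ay":0,"az":0},{"claw":1,"dx":-0.9,"dy":-0.5,"dz":0,"ax":0,"ay":0,"az":0},{"claw":1,"dx":-1,"dy":-0.6,"dz":0,"ax":0,"ay":0,"az":0},{"claw":1,"dx":-1,"dy":-0.6,"dz":0,"ax":0,"ay":0,"az":0}]';python3 -m crank '[{"claw":1,"dx":-1,"dy":-0.6,"dz":0,"ax":0,"ay":0,"az":0},{"claw":1,"dx":-1,"dy":-0.6,"dz":0,"ax":0,"ay":0,"az":0},{"claw":1,"dx":-1,"dy":-0.6,"dz":0,"ax":0,"ay":0,"az":0},{"claw":1,"dx":-1,"dy":-0.6,"dz":0,"ax":0,"ay":0,"az":0},{"claw":1,"dx":-1,"dy":-0.5,"dz":0,"ax":0,"ay":0,"az":0},{"claw":1,"dx":-0.6,"dy":-0.3,"dz":0,"ax":0,"ay":0,"az":0},{"claw":1,"dx":0,"dy":0,"dz":0,"ax":0,"ay":0,"az":0},{"claw":1,"dx":0,"dy":0,"dz":0,"ax":0,"ay":0,"az":0}]'
```

```text
time: 22.23
ee_pos: [0.5916, -0.033, 0.0324]
eef_rot: [0.707, 0.707, 0.0, 0.0]
ft_force: [0.0, 0.6, -0.3]
width: 0.0365
grip_force: 0.0
time: 22.57
ee_pos: [0.5916, -0.033, 0.0323]
eef_rot: [0.707, 0.707, 0.0, 0.0]
ft_force: [-0.5, -0.5, 1.1]
width: 0.0309
grip_force: 20.0
time: 23.23
ee_pos: [0.5303, -0.1361, 0.1247]
eef_rot: [0.707, 0.708, -0.0, -0.0]
ft_force: [1.6, -0.5, 0.1]
width: 0.0311
grip_force: 19.9
time: 23.9
ee_pos: [0.4344, -0.3041, 0.1248]
eef_rot: [0.708, 0.706, -0.0, -0.0]
ft_force: [1.3, -0.4, -0.6]
width: 0.0306
grip_force: 19.9
```

```bash
python3 -m crank '[{"claw":1,"dx":-0.27,"dy":-0.13,"dz":0.2,"ax":0,"ay":0,"az":0},{"claw":1,"dx":0,"dy":0,"dz":0.8,"ax":0,"ay":0,"az":0},{"claw":1,"dx":0,"dy":0,"dz":0.9,"ax":0,"ay":0,"az":0},{"claw":1,"dx":0,"dy":0,"dz":0.7,"ax":0,"ay":0,"az":0},{"claw":1,"dx":0,"dy":0,"dz":0.4,"ax":0,"ay":0,"az":0},{"claw":1,"dx":0,"dy":0,"dz":0.2,"ax":0,"ay":0,"az":0},{"claw":1,"dx":0,"dy":0,"dz":0,"ax":0,"ay":0,"az":0},{"claw":1,"dx":0,"dy":0,"dz":0,"ax":0,"ay":0,"az":0}]';python3 -m crank '[{"claw":1,"dx":0,"dy":0,"dz":0,"ax":0,"ay":0,"az":0}]'
```

```text
time: 24.57
ee_pos: [0.4323, -0.3112, 0.0298]
eef_rot: [0.707, 0.707, 0.0, 0.0]
ft_force: [-0.4, 0.5, -0.4]
width: 0.0306
grip_force: 19.9
time: 24.65
ee_pos: [0.4326, -0.3115, 0.0303]
eef_rot: [0.707, 0.707, 0.0, 0.001]
ft_force: [0.9, 0.4, -1.1]
width: 0.0308
grip_force: 19.9
```

```bash
python3 -m crank '[{"claw":1,"dx":0,"dy":0,"dz":0.29,"ax":0,"ay":0,"az":0},{"claw":1,"dx":0,"dy":0,"dz":0,"ax":0,"ay":0,"az":0},{"claw":1,"dx":0,"dy":0,"dz":0,"ax":0,"ay":0,"az":0},{"claw":-0.15,"dx":0,"dy":0,"dz":0,"ax":0,"ay":0,"az":0},{"claw":-0.15,"dx":0,"dy":0,"dz":0,"ax":0,"ay":0,"az":0},{"claw":-0.15,"dx":0,"dy":0,"dz":0,"ax":0,"ay":0,"az":0},{"claw":-0.15,"dx":0,"dy":0,"dz":0,"ax":0,"ay":0,"az":0}]'; python3 -m crank '[{"claw":-0.15,"dx":0,"dy":0,"dz":-0.5,"ax":0,"ay":0,"az":0},{"claw":-0.15,"dx":0,"dy":0,"dz":-0.9,"ax":0,"ay":0,"az":0},{"claw":-0.15,"dx":0,"dy":0,"dz":-1,"ax":0,"ay":0,"az":0},{"claw":-0.6,"dx":0,"dy":0,"dz":-0.6,"ax":0,"ay":0,"az":0},{"claw":-0.6,"dx":0.6,"dy":0.3,"dz":0,"ax":0,"ay":0,"az":0},{"claw":-0.6,"dx":1,"dy":0.4,"dz":0,"ax":0,"ay":0,"az":0},{"claw":-0.6,"dx":1,"dy":0.4,"dz":0,"ax":0,"ay":0,"az":0},{"claw":-0.6,"dx":1,"dy":0.4,"dz":0,"ax":0,"ay":0,"az":0}]'; python3 -m crank '[{"claw":-0.6,"dx":1,"dy":0.4,"dz":0,"ax":0,"ay":0,"az":0},{"claw":-0.6,"dx":1,"dy":0.4,"dz":0,"ax":0,"ay":0,"az":0},{"claw":-0.6,"dx":0.9,"dy":0.4,"dz":0,"ax":0,"ay":0,"az":0},{"claw":-0.6,"dx":0.6,"dy":0.3,"dz":0,"ax":0,"ay":0,"az":0},{"claw":-0.6,"dx":0,"dy":0,"dz":0,"ax":0,"ay":0,"az":0},{"claw":-0.6,"dx":0,"dy":0,"dz":0,"ax":0,"ay":0,"az":0},{"claw":-0.6,"dx":0,"dy":0,"dz":0,"ax":0,"ay":0,"az":0}]'
python3 - <<'E'
from h import *
t=r.camera("top")["color"][:,:,::-1]
w,s=wrist();print(s["ee_pos"],s["eef_rot"])
I=w["color"][:,:,::-1].copy()
cv2.polylines(I,[cv2.convexHull(proj(w,cyl(.519,-.105,.015,.042,.036)).astype(np.float32)).astype(np.int32)],True,(255,0,0),1)
cv2.imwrite("pics/c6.png",np.hstack([I[100:420,100:500],cv2.resize(t[120:300,280:500],(391,320))]))
E
```

```text
time: 25.23
ee_pos: [0.4317, -0.3112, 0.0206]
eef_rot: [0.707, 0.707, 0.0, -0.0]
ft_force: [-0.1, 0.0, -0.5]
width: 0.047
grip_force: 0.0
time: 25.9
ee_pos: [0.477, -0.2021, 0.1108]
eef_rot: [0.707, 0.707, 0.0, 0.0]
ft_force: [0.6, -0.0, 0.5]
width: 0.0683
grip_force: 0.0
time: 26.48
ee_pos: [0.5213, -0.0991, 0.1105]
eef_rot: [0.707, 0.707, -0.0, 0.0]
ft_force: [0.6, -0.2, 0.4]
width: 0.0698
grip_force: 0.0
[ 0.52115706 -0.09947361  0.11054618] [ 7.07550308e-01  7.06662953e-01 -1.75331429e-04  5.03982963e-05]
```

View pics/c6.png

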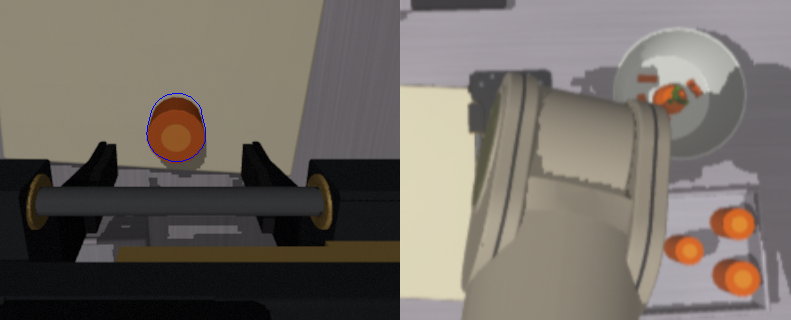

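Slim carrot stands in the tray (right half, 685,250), and the thick carrot at (176,130) matches its outline.

```bash
python3 -m crank '[{"claw":-0.6,"dx":-0.2,"dy":-0.07,"dz":0.2,"ax":0,"ay":0,"az":0},{"claw":-0.6,"dx":0,"dy":0,"dz":0.7,"ax":0,"ay":0,"az":0},{"claw":-0.6,"dx":0,"dy":0,"dz":0.7,"ax":0,"ay":0,"az":0},{"claw":-0.6,"dx":0,"dy":0,"dz":0.6,"ax":0,"ay":0,"az":0},{"claw":-0.6,"dx":0,"dy":0,"dz":0.3,"ax":0,"ay":0,"az":0},{"claw":-0.6,"dx":0,"dy":0,"dz":0,"ax":0,"ay":0,"az":0},{"claw":-0.6,"dx":0,"dy":0,"dz":0,"ax":0,"ay":0,"az":0},{"claw":-0.6,"dx":0,"dy":0,"dz":0,"ax":0,"ay":0,"az":0}]'
```

```text
time: 27.25
ee_pos: [0.5201, -0.1047, 0.0365]
eef_rot: [0.707, 0.707, 0.0, 0.0]
ft_force: [-0.5, -0.6, -0.1]
width: 0.0695
grip_force: 0.0
```

```bash
python3 -m crank '[{"claw":-0.6,"dx":0,"dy":0,"dz":0.18,"ax":0,"ay":0,"az":0},{"claw":-0.6,"dx":0,"dy":0,"dz":0,"ax":0,"ay":0,"az":0},{"claw":1,"dx":0,"dy":0,"dz":0,"ax":0,"ay":0,"az":0},{"claw":1,"dx":0,"dy":0,"dz":0,"ax":0,"ay":0,"az":0},{"claw":1,"dx":0,"dy":0,"dz":0,"ax":0,"ay":0,"az":0},{"claw":1,"dx":0,"dy":0,"dz":0,"ax":0,"ay":0,"az":0},{"claw":1,"dx":0,"dy":0,"dz":0,"ax":0,"ay":0,"az":0}]' 20; python3 -m crank '[{"claw":1,"dx":0,"dy":0,"dz":0,"ax":0,"ay":0,"az":0},{"claw":1,"dx":0,"dy":0,"dz":0,"ax":0,"ay":0,"az":0},{"claw":1,"dx":0,"dy":0,"dz":0,"ax":0,"ay":0,"az":0},{"claw":1,"dx":0,"dy":0,"dz":0,"ax":0,"ay":0,"az":0}]';python3 -m crank '[{"claw":1,"dx":0,"dy":0,"dz":-0.5,"ax":0,"ay":0,"az":0},{"claw":1,"dx":0,"dy":0,"dz":-0.9,"ax":0,"ay":0,"az":0},{"claw":1,"dx":0,"dy":0,"dz":-1,"ax":0,"ay":0,"az":0},{"claw":1,"dx":0,"dy":0,"dz":-0.7,"ax":0,"ay":0,"az":0},{"claw":1,"dx":-0.4,"dy":-0.2,"dz":0,"ax":0,"ay":0,"az":0},{"claw":1,"dx":-0.9,"dy":-0.5,"dz":0,"ax":0,"ay":0,"az":0},{"claw":1,"dx":-1,"dy":-0.6,"dz":0,"ax":0,"ay":0,"az":0},{"claw":1,"dx":-1,"dy":-0.6,"dz":0,"ax":0,"ay":0,"az":0}]';python3 -m crank '[{"claw":1,"dx":-1,"dy":-0.6,"dz":0,"ax":0,"ay":0,"az":0},{"claw":1,"dx":-0.7,"dy":-0.5,"dz":0,"ax":0,"ay":0,"az":0},{"claw":1,"dx":0,"dy":0,"dz":0,"ax":0,"ay":0,"az":0},{"claw":1,"dx":0,"dy":0,"dz":0,"ax":0,"ay":0,"az":0},{"claw":1,"dx":0,"dy":0,"dz":0,"ax":0,"ay":0,"az":0}]'
```

```text
time: 27.83
ee_pos: [0.5196, -0.1042, 0.0302]
eef_rot: [0.707, 0.707, 0.0, 0.0]
ft_force: [0.8, -0.6, 0.1]
width: 0.0442
grip_force: 0.0
time: 28.17
ee_pos: [0.5196, -0.1041, 0.0302]
eef_rot: [0.707, 0.707, 0.0, -0.0]
ft_force: [-0.8, 0.4, 1.4]
width: 0.0408
grip_force: 20.0
time: 28.83
ee_pos: [0.4616, -0.2041, 0.1227]
eef_rot: [0.707, 0.708, -0.0, -0.0]
ft_force: [1.2, -0.8, -0.5]
width: 0.0409
grip_force: 20.0
time: 29.25
ee_pos: [0.4298, -0.2536, 0.1227]
eef_rot: [0.707, 0.707, 0.0, -0.0]
ft_force: [-0.5, 0.6, -0.8]
width: 0.0408
grip_force: 20.0
```

```bash
python3 -m crank '[{"claw":1,"dx":0.1,"dy":0,"dz":0.3,"ax":0,"ay":0,"az":0},{"claw":1,"dx":0,"dy":0,"dz":0.8,"ax":0,"ay":0,"az":0},{"claw":1,"dx":0,"dy":0,"dz":0.9,"ax":0,"ay":0,"az":0},{"claw":1,"dx":0,"dy":0,"dz":0.7,"ax":0,"ay":0,"az":0},{"claw":1,"dx":0,"dy":0,"dz":0.4,"ax":0,"ay":0,"az":0},{"claw":1,"dx":0,"dy":0,"dz":0.2,"ax":0,"ay":0,"az":0},{"claw":1,"dx":0,"dy":0,"dz":0,"ax":0,"ay":0,"az":0},{"claw":1,"dx":0,"dy":0,"dz":0,"ax":0,"ay":0,"az":0}]'
```

```text
time: 29.92
ee_pos: [0.4301, -0.2512, 0.0245]
eef_rot: [0.707, 0.707, 0.0, 0.0]
ft_force: [0.3, 0.1, -0.5]
width: 0.0405
grip_force: 20.0
```

Lower the last ~5 mm, release, and retreat upward clear of the scene.

```bash
python3 -m crank '[{"claw":1,"dx":0,"dy":0,"dz":0.17,"ax":0,"ay":0,"az":0},{"claw":1,"dx":0,"dy":0,"dz":0,"ax":0,"ay":0,"az":0},{"claw":1,"dx":0,"dy":0,"dz":0,"ax":0,"ay":0,"az":0},{"claw":-0.35,"dx":0,"dy":0,"dz":0,"ax":0,"ay":0,"az":0},{"claw":-0.35,"dx":0,"dy":0,"dz":0,"ax":0,"ay":0,"az":0},{"claw":-0.35,"dx":0,"dy":0,"dz":0,"ax":0,"ay":0,"az":0},{"claw":-0.35,"dx":0,"dy":0,"dz":0,"ax":0,"ay":0,"az":0}]'; python3 -m crank '[{"claw":-0.35,"dx":0,"dy":0,"dz":-0.5,"ax":0,"ay":0,"az":0},{"claw":-0.35,"dx":0,"dy":0,"dz":-0.9,"ax":0,"ay":0,"az":0},{"claw":-0.35,"dx":0,"dy":0,"dz":-1,"ax":0,"ay":0,"az":0},{"claw":-0.35,"dx":0,"dy":0,"dz":-0.8,"ax":0,"ay":0,"az":0},{"claw":-0.35,"dx":0.6,"dy":0,"dz":-0.4,"ax":0,"ay":0,"az":0},{"claw":-0.35,"dx":1,"dy":0,"dz":-0.4,"ax":0,"ay":0,"az":0},{"claw":-0.35,"dx":1,"dy":0,"dz":-0.4,"ax":0,"ay":0,"az":0},{"claw":-0.35,"dx":1,"dy":0,"dz":-0.4,"ax":0,"ay":0,"az":0}]'; python3 -m crank '[{"claw":-0.35,"dx":1,"dy":0,"dz":0,"ax":0,"ay":0,"az":0},{"claw":-0.35,"dx":1,"dy":0,"dz":0,"ax":0,"ay":0,"az":0},{"claw":-0.35,"dx":1,"dy":0,"dz":0,"ax":0,"ay":0,"az":0},{"claw":-0.35,"dx":0.5,"dy":0,"dz":0,"ax":0,"ay":0,"az":0},{"claw":-0.35,"dx":0,"dy":0,"dz":0,"ax":0,"ay":0,"az":0},{"claw":-0.35,"dx":0,"dy":0,"dz":0,"ax":0,"ay":0,"az":0},{"claw":-0.35,"dx":0,"dy":0,"dz":0,"ax":0,"ay":0,"az":0}]'
python3 - <<'E'
from h import *
a=r.camera("top")["color"][:,:,::-1];b=r.camera("side")["color"][:,:,::-1]
cv2.imwrite("pics/c7.png",cv2.resize(np.vstack([a,b])[:, :],(450,600)) if 0 else cv2.resize(np.hstack([a[:, 70:510],b[60:,:] if 0 else b[:,100:540]]),(800,382)))
E
```

```text
time: 30.5
ee_pos: [0.4298, -0.2512, 0.0192]
eef_rot: [0.707, 0.707, 0.0, 0.0]
ft_force: [-0.1, -0.5, 0.6]
width: 0.0564
grip_force: 0.0
time: 31.17
ee_pos: [0.4293, -0.1423, 0.1638]
eef_rot: [0.707, 0.707, 0.0, 0.0]
ft_force: [1.0, 0.4, -0.1]
width: 0.0592
grip_force: 0.0
time: 31.75
ee_pos: [0.4295, -0.0391, 0.1631]
eef_rot: [0.707, 0.707, 0.0, 0.0]
ft_force: [0.2, -1.3, 0.3]
width: 0.0589
grip_force: 0.0
```

View pics/c7.png

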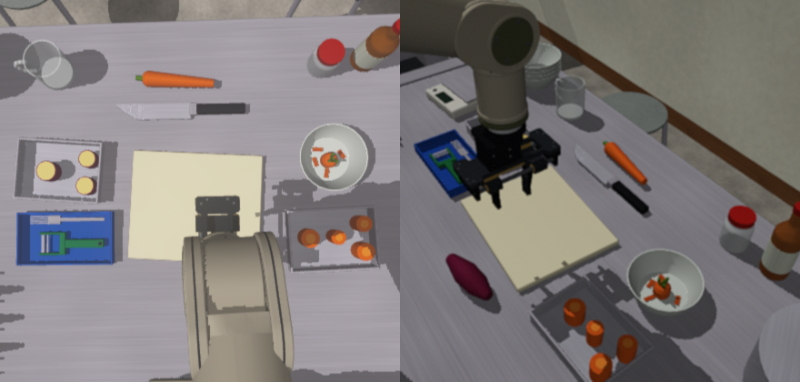

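Both views show the board empty, all pieces upright in the right trays, the carrot top in the bowl (330,160), the peeler beside the fork (72,242), and the knife where it was.

```bash
python3 -c "
from bench import r
print(r.close_job())"
```

```text
the job is handed in; nothing more can be done
None
```

I handed the job in at about 32 s on the robot's clock. The last pictures show both carrot chunks and the sweet-potato chunk upright in their trays, the carrot top in the bowl, the peeler flat beside the fork, and the knife where it was; the verdict itself was not shown.

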